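# Start a vacuum exposure on a bench-top UV exposure unit

## Robot

A 6-joint arm with a two-finger parallel gripper is mounted at the origin on the work surface; the furniture and walls round the work are solid. World frame = base frame: x ahead of the robot, y to its left, z up, the work surface at z = 0. Lengths are in m, angles in degrees, forces in N, time in s.
With the tool pointing down it reaches from about 0.325 to 0.85 m from the base axis. Payload 15.5 kg.
Tool frame: the origin (TCP) lies between the finger pads; the fingertips stand 19 mm ahead of it and the grasp point (between the pads) is the TCP (ctrl.tip_reach is the distance from the TCP to the fingertips, in m); z points along the fingers, y is the line along which they close (so a half turn about z gives the same grasp; the last joint's range is limited). The gripper opens to 91 mm and grips with 3 to 60 N. Pads are 32 mm wide; open, the fingers measure 118 mm over their backs; the gripper's body (76 mm by 178 mm) begins 60 mm behind the grasp point.
Start: joints at [62.424, 28.281, 77.091, -0, 74.628, -5.472], TCP at [0.235, 0.579, 0.233] pointing down, gripper open.
Joint ranges: [-166.48, 166.48], [-47.26, 123.95], [12.59, 153.08], [-70.14, 250.14], [6.76, 159.57], [-176.63, 176.63]. Speed limits (degrees/s): [108.29, 108.29, 147.25, 172.46, 172.46, 172.46].

## Interface

Orientations are given as a 3x3 rotation matrix whose columns are the frame's x, y, z axes.
In Python, from bench import ctrl gives the robot as it stands. Calls block until the motion is done:
- ctrl.goto(position, orientation): joint-space move of the TCP to a pose.
- ctrl.move_l(position, vel=0.15, ori=None, contact_N=None): straight line of the TCP; ori=None keeps the orientation; vel is the mean speed in m/s. With contact_N (N) it stops when the force on the tool has changed by that much, and returns True; else False.
- ctrl.movej(angles): joint-space move.
- ctrl.command_gripper(opening): opening from 0.0 (shut) to 1.0 (fully open); the grip force is fixed at half the most; returns when the fingers have stopped.
- ctrl.sleep(seconds).
- ctrl.ik(position, orientation): joint angles nearest the present ones, or None.
- ctrl.read_camera(name): name is "scene" or "side" or "wrist"; returns the picture (384x512x3 uint8, blue, green, red); there is no depth.
- ctrl.camera_params(name): a dict with "fx", "fy", "cx", "cy" (pixels), "pose" (4x4, takes a point from camera to world coordinates); the wrist camera has in their place "T_tool_cam" (4x4, takes a point from camera to tool coordinates, whose origin is the TCP and whose axes are the flange's). Camera axes: x right, y up, looking along -z (the intrinsics and any distortion apply to the point x, -y, -z); pixel columns grow to the right and rows downward; lengths in m; the calibration is good to about 2 mm. The wrist camera is an equidistant fisheye: a pixel r from the principal point sees the ray r / f radians off the axis. A picture is of the moment at which its call begins: read the wrist's pose just before it. camera_params takes no time and is no camera call.
A pose or a line that the arm cannot do raises ctrl.MotionError and nothing moves.
- ctrl.sign_off(): hands the job in; it is judged then, once.
Trained networks look in the newest picture that a camera, given by its name, has taken for a name from the list of things; names that differ only in an ending like _2 or _b are one class to them, and where a whole thing is asked for, a point or a joint stands for the part that bears it (a point fixed in the world has none). Each returns a list of dicts, best first, with "score" (0 to 1); they miss things now and then, are a little off and sometimes report something else, mostly with a low value. They report only what shows in the picture. A call takes as long as a camera call.
- ctrl.find_in(camera, query): "bbox" ([centre column, centre row, width, height] in pixels, round what is visible of it).
Readings, each from a call of its own:
- ctrl.read_t(): time.
- ctrl.read_q(): joint angles.
- ctrl.read_dq(): joint speeds.
- ctrl.read_effort(): joint torques, N m.
- ctrl.read_tool_pos(): TCP position.
- ctrl.read_eef_rot(): TCP orientation.
- ctrl.read_contact_force(): force on the tool from outside, world axes, zero at the start.
- ctrl.read_wrist_torque(): the same for the moment, N m.
- ctrl.read_grip_width(): opening from 0.0 (shut) to 1.0 (fully open).
- ctrl.read_grasp_force(): force on a finger pad.
Only numpy, scipy, OpenCV 4.12 (cv2) and the standard library are available. Lean on these libraries where they do the work, as an engineer would, in place of code of your own. Each camera call takes 0.05 s, during which the arm holds its last target. There are 200 camera calls.

## Task

The film positive is already in the white bench-top UV exposure unit and the timer is set, so start the exposure with light pushes of the fingertips: ease the lid fully shut by pushing its front edge down, then press the raised half of the rocker at the left end of the control row so that the vacuum pump is switched on and stays on, then press the flat round start button down and let it come back up. Keep to that order, be gentle and do not let the lid slam, grasp or lift nothing, and leave the timer dial, the mushroom stop button and everything standing around as they are.

Things in the scene. Friction and masses are not known exactly. Their poses are not given: they have to be found in the camera images.
- unit: white bench-top UV exposure unit, 290 (x) x 370 mm (y), fixed. Origin: centre of its underside, on the table; x from its front to its back (roughly away from the robot), y to its left, z up. Front control deck, plate top at z = 79 mm; controls in a row at x = -110 mm: pump rocker y = +120, timer dial +40, flat start button -42, mushroom stop -122. Behind it the bed under the lid.
- lid (a joint): lid angle, rad: 0 = shut, grows as its front edge rises; starts at 0.35 to 0.75. White panel 187 x 352 x 18 mm hinged along the back of the unit, 0.7 kg, on friction hinges: it stays where it is left. 2 to 6 N down near its front edge closes it; shut, it stops by itself; its sprung hinge then gives about 0.4 mm per N, up to 6 mm.
- lid_lip (a point): top of the black lip (24 x 90 x 6 mm) at the middle of the lid's front edge: 200 mm from the hinge line along the lid and 10 mm square above it, 10 mm in from the lip's front end, 8 mm in front of the white panel's edge. Turns with the lid: x axis towards the hinge, z square to the lid. 104 mm above the table when shut. The panel's top face is 13 to 15 mm above the hinge plane.
- lid_hinge (a point): middle of the lid's hinge line: 130 mm behind the unit's origin, 94 mm above the table. The line runs along the unit's y.
- release_bar (a joint): travel of the sprung release bar, 13 x 82 x 5 mm, that hangs 5 mm below the lip, m: 0 = at rest, 0.005 = squeezed up against the lip, as hands do when they lift the lid. Not touched in this job.
- pump_rocker (a joint): rad: 0 = pump off (right half stands up), 0.30 = pump on (right half level, left half stands up). Over-centre switch: snaps over at 0.15 and stays. Takes 3 to 4 N on the outer part of the raised half.
- rocker_raised (a point): on the top face of the rocker's right half, 18 mm from the pivot: press straight down here. Black rocker 52 mm long (unit's y), 26 mm wide. In off this point is 93 mm above the table and the half's outer end 96 mm; in on the half lies level at 88 mm. A tip that also lies on the left half keeps it from going fully over.
- rocker_pivot (a point): pivot of the pump rocker: middle of its top, 88 mm above the table. The right half runs from here 26 mm along the unit's -y.
- start (a joint): travel of the start button in m: 0 = up, 0.006 = fully down, about 4 N; spring return. Pressed counts from 0.004.
- start_top (a point): top centre of the flat round black start button, 28 mm across, 101 mm above the table when up (95 mm fully down), in a round grey collar 44 mm across whose top is 91 mm above the table. Goes down with the button.
- stop (a joint): travel of the mushroom stop button in m: 0 = up, 0.005 = down; spring return. Not to be pressed.
- stop_top (a point): top centre of the domed black mushroom stop button, 40 mm across, 108.5 mm above the table, at the right end of the control row.
- timer_pointer (a point): end of the white pointer line on the timer dial: black knob 42 mm across at its foot, top 97 mm above the table, already set, not to be turned. The point lies 16.5 mm from the dial's axis.
- chalk_jar: small pale jar with a black lid, 53 mm across, 66 mm high; loose, a bystander near the unit. Origin: centre of its underside.
- ink_jar: small clear jar with a black screw lid, 46 mm across, 88 mm high; loose, a bystander near the unit. Origin: centre of its underside.
- dark_ink: small dark ink jar with a dark screw lid, 50 mm across, 92 mm high; loose, a bystander near the unit. Origin: centre of its underside.
- flat_brush: slim paint brush with a red handle, lying, 222 mm long, 21 mm wide, 10 mm thick; loose, a bystander near the unit. Origin: centre of its underside.
- eraser: pale eraser, 22 x 45 x 13 mm; loose, a bystander near the unit. Origin: centre of its underside.
- paint_tube: paint tube lying flat, 41 x 131 x 26 mm; loose, a bystander near the unit. Origin: centre of its underside.
- marker: thick marker lying, 23 x 150 x 21 mm; loose, a bystander near the unit. Origin: centre of its underside.

How it is judged (in metres and radians):
On the way, in this order (a step that is already met when the one before it is completed fails the run):
1. the lid is fully shut (within 0.03 rad) (value of joint lid below 0.03 rad), for 0.2 s.
2. with the lid shut, the pump rocker is switched on (past 0.25 rad) (value of joint lid below 0.03 rad and value of joint pump_rocker above 0.25 rad), for 0.1 s.
3. with the lid shut and the pump on, start is pressed (at least 4 mm down) (all of step 2 and value of joint start above 0.004 m), for 0.05 s.
At the end, for the whole second after the job is handed in: The lid is shut (within 0.03 rad), the pump rocker is on (past 0.25 of 0.30 rad), the start button has been pressed and is up again (within 1.5 mm), the stop button is up, the timer pointer is within 6 mm of where it was and every bystander within 30 mm of where it stood (all of step 2 and value of joint each of start, stop below 0.0015 m and distance of timer_pointer from where it was at the start of the episode below 0.006 m and distance of each of chalk_jar, ink_jar, dark_ink, flat_brush, eraser, paint_tube, marker from where it was at the start of the episode below 0.03 m); the robot touches nothing.
It fails at once if out of order: the pump is switched on while the lid is open, or start is pressed with the lid open or the pump off ((value of joint pump_rocker above 0.15 rad and value of joint lid above 0.06 rad) or (value of joint start above 0.002 m and (value of joint lid above 0.06 rad or value of joint pump_rocker below 0.15 rad))).
It fails at once if the stop button is pressed (2 mm or more) or the timer dial is turned (its pointer end moves more than 6 mm) (value of joint stop above 0.002 m or distance of timer_pointer from where it was at the start of the episode above 0.006 m).
It fails at once if the lid slams (closes faster than 1.5 rad/s), is lifted (past 0.85 rad), or is grasped by its lip (the release bar under the lip squeezed more than 1.5 mm) (velocity of joint lid below -1.5 rad/s or value of joint lid above 0.85 rad or value of joint release_bar above 0.0015 m).
It fails at once if the fingers press the unit with more than 40 N (contact force between the fingers and unit above 40 N).
It fails at once if a bystander is lifted or moved more than 30 mm (distance of any of chalk_jar, ink_jar, dark_ink, flat_brush, eraser, paint_tube, marker from where it was at the start of the episode above 0.03 m).
It also fails if it takes over 51 s, if anything falls off the work surface, if the arm or the gripper's body presses on something with over 40 N, if the wrist force passes 120 N, or if a joint passes its speed limit or range.

## Working session

There is one attempt and no reset: what is moved stays moved. The work goes in short steps, each a Python script; the robot and the scene stay as the last script left them, time stands still between calls to the robot, and variables do not carry over. Pictures are saved under pics/ and viewed, at most 10 in all, crops included, and the job is handed in when it is done.

```bash
mkdir -p pics
python3 - <<'E'
from bench import ctrl
import cv2, numpy as np
for c in ("scene","side"):
    im=ctrl.read_camera(c); cv2.imwrite(f"pics/{c}0.png",im)
    p=ctrl.camera_params(c); print(c,{k:(np.round(v,3).tolist()) for k,v in p.items()})
    for q in ("unit","lid_lip","lid","rocker_raised","pump_rocker","start_top","stop_top","timer_pointer","chalk_jar","ink_jar","dark_ink"):
        print(q,[(np.round(d["bbox"]).tolist(),round(d["score"],2)) for d in ctrl.find_in(c,q)[:2]])
print(ctrl.read_t(),ctrl.read_eef_rot(),ctrl.tip_reach)
E
```

```text
scene {'fx': 379.327, 'fy': 379.327, 'cx': 253.912, 'cy': 194.855, 'pose': [[-0.602, 0.456, -0.655, -0.087], [-0.798, -0.33, 0.504, 0.476], [0.014, 0.826, 0.563, 0.615], [0.0, 0.0, 0.0, 1.0]]}
unit [([259.0, 205.0, 185.0, 128.0], 0.64), ([268.0, 217.0, 21.0, 13.0], 0.6)]
lid_lip [([250.0, 161.0, 150.0, 45.0], 0.8), ([237.0, 224.0, 25.0, 19.0], 0.65)]
lid [([251.0, 162.0, 152.0, 46.0], 0.96)]
rocker_raised [([237.0, 228.0, 20.0, 13.0], 0.76)]
pump_rocker [([237.0, 228.0, 22.0, 19.0], 0.58)]
start_top [([238.0, 225.0, 25.0, 14.0], 0.46), ([296.0, 205.0, 16.0, 13.0], 0.43)]
stop_top [([324.0, 190.0, 14.0, 17.0], 0.44)]
timer_pointer [([267.0, 217.0, 19.0, 17.0], 0.57), ([175.0, 225.0, 21.0, 42.0], 0.36)]
chalk_jar [([323.0, 171.0, 19.0, 14.0], 0.55)]
ink_jar [([192.0, 247.0, 25.0, 38.0], 0.89), ([259.0, 206.0, 180.0, 130.0], 0.31)]
dark_ink [([175.0, 226.0, 22.0, 40.0], 0.69)]
side {'fx': 377.082, 'fy': 377.082, 'cx': 250.912, 'cy': 200.091, 'pose': [[0.976, 0.116, -0.184, 0.292], [-0.217, 0.58, -0.785, -0.89], [0.015, 0.807, 0.591, 0.778], [0.0, 0.0, 0.0, 1.0]]}
unit [([272.0, 214.0, 119.0, 127.0], 0.79)]
lid_lip [([287.0, 196.0, 76.0, 92.0], 0.61)]
lid [([286.0, 198.0, 75.0, 94.0], 0.58)]
rocker_raised [([228.0, 191.0, 6.0, 12.0], 0.51)]
pump_rocker []
start_top [([231.0, 218.0, 12.0, 7.0], 0.39)]
stop_top [([293.0, 276.0, 23.0, 30.0], 0.66), ([233.0, 236.0, 19.0, 10.0], 0.44)]
timer_pointer [([230.0, 203.0, 16.0, 14.0], 0.7)]
chalk_jar [([293.0, 274.0, 21.0, 29.0], 0.9), ([234.0, 235.0, 16.0, 12.0], 0.25)]
ink_jar [([236.0, 174.0, 12.0, 11.0], 0.59)]
dark_ink []
1.2 [[-9.26513613e-01  3.76261245e-01 -2.00520451e-05]
 [ 3.76261245e-01  9.26513612e-01 -3.79565233e-05]
 [ 4.29692403e-06 -4.27120430e-05 -9.99999999e-01]] 0.019
```

Run:
```python
import cv2
a=cv2.imread("pics/scene0.png")[100:300,140:380]; b=cv2.imread("pics/side0.png")[130:330,180:380]
cv2.imwrite("pics/s1.png",cv2.resize(a,(720,600),interpolation=cv2.INTER_CUBIC));cv2.imwrite("pics/s2.png",cv2.resize(b,(600,600),interpolation=cv2.INTER_CUBIC))
```

```text
(no output)
```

View pics/s1.png

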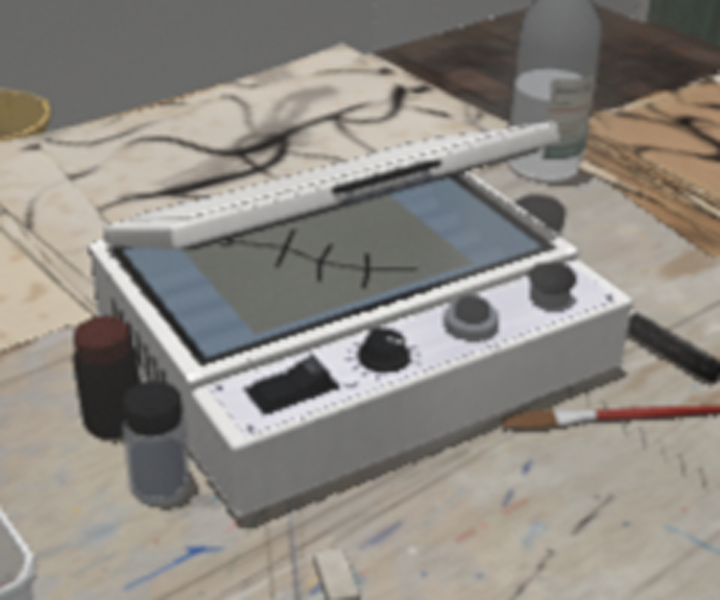

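View pics/s2.png

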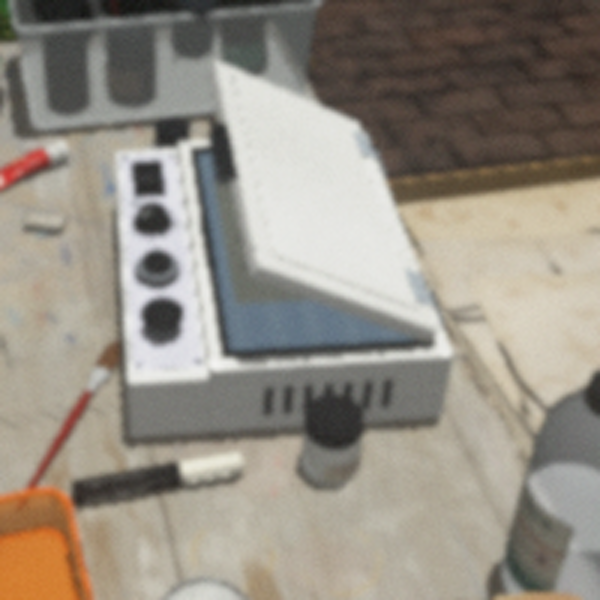

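The scene picture shows the open lid with its front edge from (199,178) to (325,144) in full-image pixels, the rocker at (237,228), start at (297,203) and stop at (324,192). The side picture shows the control row at column ~230 and the lid's front corners at (252,151) and (266,218). Next I fit the unit pose and lid angle.

```bash
cat > h.py <<'E'
import numpy as np
from bench import ctrl
from scipy.optimize import least_squares
def proj(p,P):
    T=np.linalg.inv(p["pose"]); c=T[:3,:3]@P+T[:3,3]
    return np.array([p["cx"]+p["fx"]*c[0]/-c[2], p["cy"]-p["fy"]*c[1]/-c[2]])
def U(s,v):  # unit->world
    c,n=np.cos(s[2]),np.sin(s[2]); return np.array([s[0]+c*v[0]-n*v[1],s[1]+n*v[0]+c*v[1],v[2]])
def lid(a,d,y,h): # point on lid in unit frame
    return np.array([.130-d*np.cos(a)+h*np.sin(a)*1.0, y, .094+d*np.sin(a)+h*np.cos(a)])
E
python3 - <<'E'
from h import *
S=lambda x,y:((x+.5)/3-.5+140,(y+.5)/3-.5+100); D=lambda x,y:((x+.5)/3-.5+180,(y+.5)/3-.5+130)
cp={c:ctrl.camera_params(c) for c in("scene","side")}
rk,di,st,sp=[-.11,.12,.088],[-.11,.04,.097],[-.11,-.042,.101],[-.11,-.122,.1085]
pts=[("scene",rk,S(292,387)),("scene",di,S(385,340)),("scene",st,S(472,311)),("scene",sp,S(553,268)),
("side",rk,D(149,178)),("side",di,D(152,213)),("side",st,D(157,263)),("side",sp,D(162,313)),
("scene",[-.145,.185,.0],S(243,522)),("scene",[-.145,-.185,.0],S(622,378)),("side",[-.145,-.185,0],D(127,440)),("side",[.145,-.185,0],D(440,420))]
L=[("scene",.176,S(180,234)),("scene",-.176,S(555,128)),("side",-.176,D(258,262)),("side",.176,D(217,65))]
f=lambda s:np.array([proj(cp[c],U(s,v))-np.array(o) for c,v,o in pts]+[proj(cp[c],U(s,lid(s[3],.192,y,.014)))-np.array(o) for c,y,o in L])
r=least_squares(lambda s:f(s).ravel(),[.55,.2,0,.5],loss="soft_l1")
print(r.x,np.degrees(r.x[2:]));print(np.round(f(r.x),1))
s=r.x
for n,v in dict(rk=rk,raised=[-.11,.102,.093],st=st,sp=sp,lip=lid(s[3],.2,0,.01),lipshut=lid(0,.2,0,.01)).items(): print(n,U(s,v).round(4))
E
```

```text
[ 0.54601506 -0.02402029 -0.11162443  0.45558534] [-6.39560862 26.10311724]
[[ 0.2 -2.5]
 [ 0.1 -0.9]
 [ 0.4 -2.9]
 [ 0.2 -0.3]
 [-1.  -1.4]
 [-0.5 -0.8]
 [-0.4 -1.8]
 [-0.1 -2.1]
 [-1.4  1.8]
 [-0.2 -2.3]
 [ 0.8  1.7]
 [ 0.5  1. ]
 [-2.8 -0.2]
 [ 1.4 -0.8]
 [-1.1  2.1]
 [-2.4 -1.1]]
rk [0.4501 0.1075 0.088 ]
raised [0.4481 0.0896 0.093 ]
st [ 0.432  -0.0535  0.101 ]
sp [ 0.4231 -0.133   0.1085]
lip [ 0.5011 -0.019   0.191 ]
lipshut [ 0.4765 -0.0162  0.104 ]
```

Run:
```python
from h import *
import cv2
yaw=-.1116; c,n=np.cos(yaw),np.sin(yaw)
R=np.array([[-c,-n,0],[-n,c,0],[0,0,-1.]])
ctrl.command_gripper(0.0)
p=ctrl.read_tool_pos(); ctrl.move_l([p[0],p[1],.34])
ctrl.goto([.43,-.03,.34],R); ctrl.sleep(.3)
print(ctrl.read_tool_pos(),ctrl.read_eef_rot().round(4),ctrl.read_contact_force(),ctrl.read_grip_width(),ctrl.read_t())
im=ctrl.read_camera("wrist"); cv2.imwrite("pics/w1.png",im)
print({k:np.round(v,4).tolist() for k,v in ctrl.camera_params("wrist").items()})
for q in ("rocker_raised","pump_rocker","start_top","stop_top","timer_pointer","lid_lip","lid"):
    print(q,[(np.round(d["bbox"],1).tolist(),round(d["score"],2)) for d in ctrl.find_in("wrist",q)[:2]])
```

```text
[ 0.43006336 -0.02977259  0.33997965] [[-9.938e-01  1.110e-01 -0.000e+00]
 [ 1.110e-01  9.938e-01  1.000e-04]
 [ 0.000e+00  1.000e-04 -1.000e+00]] [ 0.04843056  0.40430116 -0.18190605] 0.003882401346590727 6.0167
{'fx': 297.3186, 'fy': 297.3186, 'cx': 253.2551, 'cy': 187.2957, 'T_tool_cam': [[0.0001, 0.9645, 0.2642, 0.0744], [1.0, -0.0, -0.0, -0.0004], [-0.0, 0.2642, -0.9645, -0.152], [0.0, 0.0, 0.0, 1.0]]}
rocker_raised [([350.1, 168.0, 33.3, 18.6], 0.73)]
pump_rocker [([351.8, 166.6, 36.7, 18.6], 0.64)]
start_top [([236.8, 168.2, 19.1, 19.6], 0.62)]
stop_top [([179.5, 164.2, 26.8, 29.3], 0.98)]
timer_pointer [([296.9, 165.3, 30.7, 26.0], 0.81)]
lid_lip [([266.1, 268.7, 281.8, 74.2], 0.85)]
lid [([266.8, 270.7, 282.1, 74.8], 0.68)]
```

View pics/w1.png

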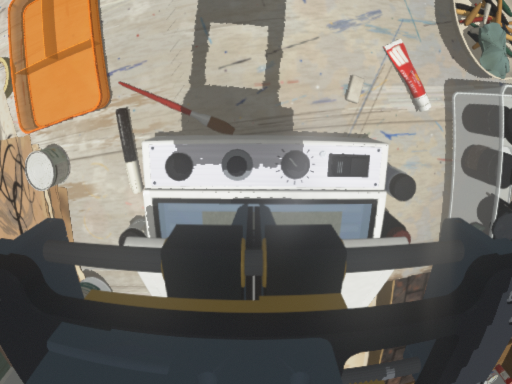

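The wrist picture shows the control row clearly: stop (179,165), start (237,164), dial (296,163), rocker (349,166). I'll zoom in for exact centres.

Run:
```python
import cv2
a=cv2.imread("pics/w1.png")[125:215,135:395]
cv2.imwrite("pics/w1c.png",cv2.resize(a,(780,270),interpolation=cv2.INTER_CUBIC))
```

```text
(no output)
```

View pics/w1c.png

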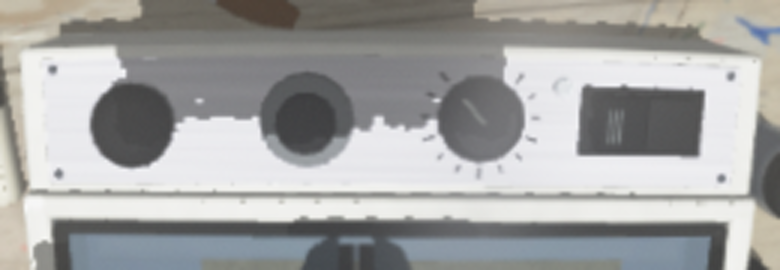

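The crop shows stop (133,125), start (305,122), dial (482,117), rocker (578–705, 88–156), in crop pixels at 3x; the raised half is the left one here. Now the fit with the wrist data included.

Run:
```python
from h import *
W=lambda x,y:np.array([(x+.5)/3-.5+135,(y+.5)/3-.5+125])
p=ctrl.camera_params("wrist"); T=np.eye(4); T[:3,:3]=ctrl.read_eef_rot(); T[:3,3]=ctrl.read_tool_pos(); T=T@p["T_tool_cam"]
def fproj(P):
    c=np.linalg.inv(T)@np.r_[P,1]; v=np.array([c[0],-c[1]]); r=np.linalg.norm(v)
    return np.array([p["cx"],p["cy"]])+p["fx"]*np.arctan2(r,-c[2])*v/r
pts=[([-.11,.12,.088],W(641,121)),([-.11,.04,.095],W(482,117)),([-.11,-.042,.101],W(305,122)),([-.11,-.122,.105],W(133,124))]
f=lambda s:np.array([fproj(U(s,v))-o for v,o in pts])
r=least_squares(lambda s:f(s).ravel(),[.546,-.024,-.11])
s=r.x;print(s,np.degrees(s[2]));print(f(s).round(2))
for n,v in dict(rk=[-.11,.12,.088],raised=[-.11,.102,.093],st=[-.11,-.042,.101]).items(): print(n,U(s,v).round(4))
```

```text
[ 0.54331269 -0.02472612 -0.11520382] -6.600692680295294
[[ 1.74 -0.45]
 [ 0.83  0.96]
 [-0.46 -0.21]
 [-1.97 -0.06]]
rk [0.4478 0.1071 0.088 ]
raised [0.4458 0.0892 0.093 ]
st [ 0.4292 -0.0538  0.101 ]
```

```bash
cat >> h.py <<'E'
s=np.array([.5445,-.0244,-.1135]); c_,n_=np.cos(s[2]),np.sin(s[2])
R=np.array([[-c_,-n_,0],[-n_,c_,0],[0,0,-1.]]); TR=ctrl.tip_reach
def tip(v): return U(s,v)+[0,0,TR]
def arc(a):
    m=lid(a,.180,0,.014); m[2]=lid(a,.192,0,.014)[2]; return m
E
python3 - <<'E'
from h import *
ctrl.goto(tip(arc(.46)+[0,0,.08]),R); ctrl.sleep(.2)
f0=ctrl.read_contact_force()
hit=ctrl.move_l(tip(arc(.46)-[0,0,.03]),vel=.03,contact_N=1.5)
p=ctrl.read_tool_pos(); print(hit,p[2]-TR,arc(.46)[2],ctrl.read_contact_force()-f0)
a=min(np.linspace(0,.8,801),key=lambda a:abs(arc(a)[2]-(p[2]-TR))); print("a",a)
for b in np.arange(a-.03,.04,-.05):
    ctrl.move_l(tip(arc(b)),vel=.04)
    print(round(b,3),(ctrl.read_contact_force()-f0).round(2))
h=ctrl.move_l(tip(arc(0)-[0,0,.006]),vel=.015,contact_N=7)
print(h,ctrl.read_tool_pos()[2]-TR,(ctrl.read_contact_force()-f0).round(2),ctrl.read_t())
E
```

```text
True 0.19516968502305487 0.19178277150273715 [ 1.00139895  0.28032391 -0.17754354]
a 0.481
0.451 [ 0.36  0.78 -0.52]
0.401 [ 0.16 -0.32 -0.12]
0.351 [ 0.82 -0.23 -0.45]
0.301 [ 0.11  0.48 -0.08]
0.251 [ 0.02  0.98 -0.95]
0.201 [0.85 0.02 0.53]
0.151 [-0.12 -0.5  -0.54]
0.101 [ 0.22  0.01 -0.11]
0.051 [-0.14  0.76 -0.22]
True 0.10479812679441944 [-1.11  0.89  7.04] 13.6417
```

Run:
```python
from h import *
import cv2
ctrl.sleep(.4)
p=ctrl.read_tool_pos(); ctrl.move_l([p[0],p[1],p[2]+.10],vel=.08)
# put the wrist camera over the rocker (camera is ~74 mm on the robot side of the TCP)
t=U(s,[-.06,.11,0]); ctrl.goto([t[0],t[1],.24],R); ctrl.sleep(.3)
w=ctrl.read_camera("wrist"); e=ctrl.read_camera("side")
cv2.imwrite("pics/c2.png",np.hstack([cv2.resize(w[60:300,120:400],(467,400)),cv2.resize(e[130:290,190:320],(325,400))]))
for q in ("rocker_raised","pump_rocker","start_top"):
    print(q,[(np.round(d["bbox"],1).tolist(),round(d["score"],2)) for d in ctrl.find_in("wrist",q)[:2]])
print(ctrl.read_tool_pos(),ctrl.read_t())
```

```text
rocker_raised [([115.2, 137.6, 21.9, 23.3], 0.16)]
pump_rocker [([265.1, 134.4, 53.7, 25.3], 0.87), ([54.3, 141.4, 26.6, 32.5], 0.54)]
start_top [([115.4, 138.4, 25.0, 25.4], 0.74)]
[0.49735895 0.0914819  0.23999405] 16.5167
```

View pics/c2.png

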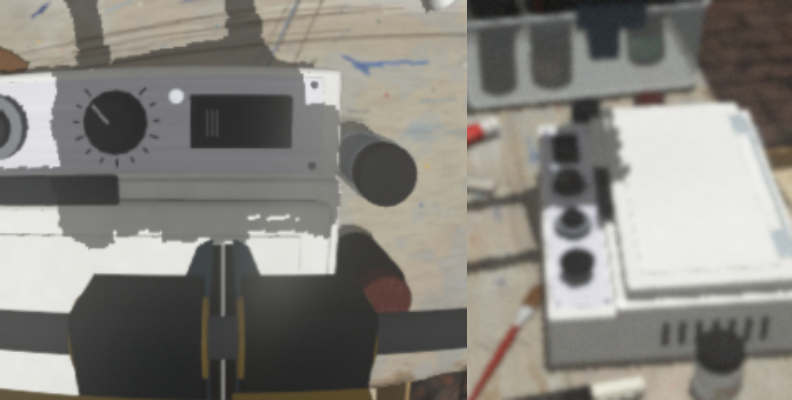

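The lid is shut in the side view. In the wrist view the rocker is centred at about (264.5,133) and the start button at (115,138).

Run:
```python
from h import *
p=ctrl.camera_params("wrist"); T=np.eye(4); T[:3,:3]=ctrl.read_eef_rot(); T[:3,3]=ctrl.read_tool_pos(); T=T@p["T_tool_cam"]
for n,u,v,z,m in (("rk",264.5,133,.088,[-.11,.12,.088]),("st",115.4,138,.101,[-.11,-.042,.101])):
    d=np.array([u-p["cx"],v-p["cy"]]); r=np.linalg.norm(d); th=r/p["fx"]
    k=T[:3,:3]@np.array([np.sin(th)*d[0]/r,-np.sin(th)*d[1]/r,-np.cos(th)]); o=T[:3,3]
    print(n,(o+k*(z-o[2])/k[2]).round(4),U(s,m).round(4))
```

```text
rk [0.4503 0.108  0.088 ] [0.4488 0.1073 0.088 ]
st [ 0.4326 -0.0477  0.101 ] [ 0.4305 -0.0537  0.101 ]
```

Run:
```python
from h import *
import cv2
ctrl.goto(tip([-.11,.1005,.125]),R); ctrl.sleep(.3); f0=ctrl.read_contact_force()
h=ctrl.move_l(tip([-.11,.1005,.0865]),vel=.02,contact_N=12)
print(h,ctrl.read_tool_pos()[2]-TR,(ctrl.read_contact_force()-f0).round(2)); ctrl.sleep(.2)
ctrl.move_l(tip([-.11,.1005,.125]),vel=.06)
t=U(s,[-.06,-.045,0]); ctrl.move_l([t[0],t[1],.24],vel=.2); ctrl.sleep(.3)
w=ctrl.read_camera("wrist"); e=ctrl.read_camera("scene")
cv2.imwrite("pics/c3.png",np.hstack([cv2.resize(w[80:220,180:460],(500,250)),cv2.resize(e[190:250,200:272],(300,250),interpolation=cv2.INTER_CUBIC)]))
for q in ("start_top",): print(q,[(np.round(d["bbox"],1).tolist(),round(d["score"],2)) for d in ctrl.find_in("wrist",q)[:2]])
print(ctrl.read_t())
```

```text
True 0.0881140876129663 [-1.28  0.72 11.76]
start_top [([258.1, 136.5, 26.8, 26.8], 0.56)]
21.5
```

View pics/c3.png

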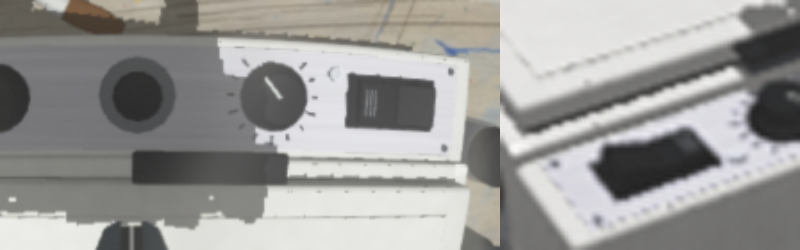

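The scene crop shows the rocker's left half now standing up, so the pump is on. The start button is at about (257.5,135) in the wrist view. Press it.

Run:
```python
from h import *
import cv2
p=ctrl.camera_params("wrist"); T=np.eye(4); T[:3,:3]=ctrl.read_eef_rot(); T[:3,3]=ctrl.read_tool_pos(); T=T@p["T_tool_cam"]
d=np.array([257.2-p["cx"],134.8-p["cy"]]); r=np.linalg.norm(d); th=r/p["fx"]
k=T[:3,:3]@np.array([np.sin(th)*d[0]/r,-np.sin(th)*d[1]/r,-np.cos(th)]); o=T[:3,3]
q=o+k*(.101-o[2])/k[2]; m=U(s,[-.11,-.042,.101]); print(q.round(4),m.round(4))
g=(q+m)/2; P=lambda z:[g[0],g[1],z+TR]
ctrl.goto(P(.135),R); ctrl.sleep(.3); f0=ctrl.read_contact_force()
h=ctrl.move_l(P(.0935),vel=.02,contact_N=12)
print(h,ctrl.read_tool_pos()[2]-TR,(ctrl.read_contact_force()-f0).round(2)); ctrl.sleep(.2)
ctrl.move_l(P(.135),vel=.06); ctrl.move_l(P(.28),vel=.2); ctrl.sleep(.3)
w=ctrl.read_camera("wrist"); e=ctrl.read_camera("scene")
cv2.imwrite("pics/c4.png",np.hstack([cv2.resize(w[80:260,120:400],(420,270)),cv2.resize(e[170:260,200:320],(360,270),interpolation=cv2.INTER_CUBIC)]))
print(ctrl.read_t())
```

```text
[ 0.4324 -0.0533  0.101 ] [ 0.4305 -0.0537  0.101 ]
True 0.09506737660145075 [-2.72 -1.12 14.16]
26.4167
```

View pics/c4.png

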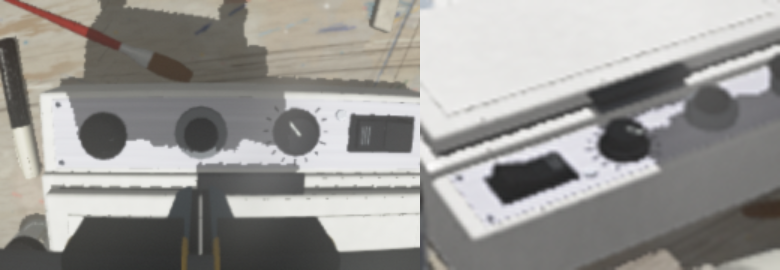

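The start button went fully down (tip at 95 mm) and is up again. The lid is shut, the rocker is on and the dial is unchanged, so I'm handing in.

```bash
python3 -c "
from bench import ctrl
print(ctrl.sign_off())"
```

```text
the job is handed in; nothing more can be done
None
```

I shut the lid, switched the pump on, pressed start and let it come back up, in that order, and handed the job in at about 26 s; the verdict was not shown, but the last pictures show everything in place.

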